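# Set the hot plate under the mixing bowl to four

## Task

One plate of the little hob carries the steel mixing bowl, the other the enamel mug. Turn the dial that belongs to the bowl's plate (the dial in front of it) to setting 4, that is, the fourth click clockwise from its long off mark, so that it rests in the click. Leave the mug's dial as it is and do not shift the bowl or the mug.

Things in the scene. Friction and masses are not known exactly. Their poses are not given: they have to be found in the camera images.
- hob: Fixed steel table hob, 286 deep (x) by 400 wide (y), case top 65 mm high. Origin: centre of its underside; x to its back, y to its left, z up. Dials on top at x -105, y +-105 mm, plates behind them at x +63, y +-105, tops 77 high. Marks round each dial, 36 deg apart, run clockwise from above: a long thick one towards the plate (+x) is off, then short ones 1 to 7.
- dial_left (a joint): Angle of the left dial (works the left plate), rad: 0 = pointer at the off mark, growing clockwise seen from above. It clicks into a sprung detent every 0.628 rad (36 deg): off, 1 ... 7; end stops just before off and past 7. Left between clicks it springs to the nearer one. The next click takes about 0.13 N m. It starts at off, 1 or 2.
- dial_left_grip (a point): On the upright axis of the left dial, 34 mm above the hob's case, inside the grip bar; x along the bar to its pointer end, z up. The black dial: a round skirt 42 mm across, 9 mm high, and on it an upright bar 14 mm thick, from 9 to 48 mm above the case, 45 mm long (20 mm behind the axis, 25 mm to the pointer end). Grip the bar across its 14 mm from above.
- dial_left_tip (a point): Top of the pointer end of the left dial's bar, 25 mm from the dial's axis; a white line runs along the top from the axis to here and down the end face.
- plate_left (a point): Centre of the top of the left (hob +y side) hot plate, a dark iron disc 144 mm across; vessels stand on it. It lies 168 mm behind the left dial, in the hob's x direction.
- dial_right (a joint): Angle of the right dial (works the right plate), rad: 0 = pointer at the off mark, growing clockwise seen from above. It clicks into a sprung detent every 0.628 rad (36 deg): off, 1 ... 7; end stops just before off and past 7. Left between clicks it springs to the nearer one. The next click takes about 0.13 N m. It starts at off, 1 or 2.
- dial_right_grip (a point): On the upright axis of the right dial, 34 mm above the hob's case, inside the grip bar; x along the bar to its pointer end, z up. The black dial: a round skirt 42 mm across, 9 mm high, and on it an upright bar 14 mm thick, from 9 to 48 mm above the case, 45 mm long (20 mm behind the axis, 25 mm to the pointer end). Grip the bar across its 14 mm from above.
- dial_right_tip (a point): Top of the pointer end of the right dial's bar, 25 mm from the dial's axis; a white line runs along the top from the axis to here and down the end face.
- plate_right (a point): Centre of the top of the right (hob -y side) hot plate, a dark iron disc 144 mm across; vessels stand on it. It lies 168 mm behind the right dial, in the hob's x direction.
- bowl: Round steel mixing bowl, 190 mm across at the rim, 86 mm high, standing loose on one of the plates (either). Origin: centre of its underside.
- mug: Dark enamel mug with a handle, 88 mm across (112 mm with the handle), 80 mm high, standing loose on the other plate. Origin: at its underside, 13 mm from the cup's axis towards the handle, which points to its -y.
Mind the look-alikes: they are no part of the job. What is shaped like the mug but green is not meant.

How it is judged (in metres and radians):
At the end, for the whole second after the job is handed in: The dial of the plate under the bowl rests at 4 (2.513 rad, within 0.2 rad), the pointer end of the other dial is within 11 mm of where it was at the start (one click is 15 mm), both dials are still, and the bowl and the mug stand upright (within 0.2 rad) within 30 mm of where they stood (((y of bowl in the frame of hob above 0.05 m and value of joint dial_left between 2.313 and 2.713 rad and distance of dial_right_tip from where it was at the start of the episode below 0.011 m) or (y of bowl in the frame of hob below -0.05 m and value of joint dial_right between 2.313 and 2.713 rad and distance of dial_left_tip from where it was at the start of the episode below 0.011 m)) and velocity of joint dial_left between -0.1 and 0.1 rad/s and velocity of joint dial_right between -0.1 and 0.1 rad/s and distance of each of bowl, mug from where it was at the start of the episode below 0.03 m and angle between each of bowl, mug's own z axis and vertical below 0.2 rad); the robot touches nothing.
It also fails if it takes over 45 s, if anything falls off the work surface, if the arm or the gripper's body presses on something with over 40 N, if the wrist force passes 120 N, or if a joint passes its speed limit or range.

## Robot

A 6-joint arm with a two-finger parallel gripper is mounted at the origin on the work surface; the furniture and walls round the work are solid. World frame = base frame: x ahead of the robot, y to its left, z up, the work surface at z = 0. Lengths are in mm, angles in degrees, forces in N, time in s.
With the tool pointing down it reaches from about 300 to 875 mm from the base axis. Payload 6.4 kg.
Tool frame: the origin (TCP) lies on the centre line of the jaws, within the pads' length; the fingertips stand 8 mm ahead of it and the grasp point (between the pads) lies 11 mm behind it; z points along the fingers, y is the line along which they close (so a half turn about z gives the same grasp; the last joint's range is limited). The gripper opens to 88 mm and grips with 3 to 60 N. Pads are 18 mm wide; open, the fingers measure 123 mm over their backs; the gripper's body (75 mm by 187 mm) begins 45 mm behind the grasp point.
Start: joints at [61.977, 10.359, 92.074, -0, 77.567, -11.82], TCP at [160.439, 552.178, 209.414] pointing down, gripper open.
Joint ranges: [-171.53, 171.53], [-51.25, 118.39], [17.06, 147.69], [-65.23, 245.23], [0, 150.52], [-178.68, 178.68]. Speed limits (degrees/s): [147.25, 147.25, 172.46, 180, 180, 180].

## Interface

Orientations are given as [roll, pitch, yaw] about the fixed x, y, z axes, in that order (R = Rz(yaw) Ry(pitch) Rx(roll)).
In Python, from station import ctrl gives the robot as it stands.
- The arm moves only by the tool play_rows, never from a script. Its argument "steps" is a list that holds one entry, the list of rows, each a list of 7 numbers: the shift along the world's x, y, z in cm, then the turn, a rotation vector about the world's x, y, z in degrees, then the finger opening in cm, from 0 to 8.81. A call has 1 to 10 rows; each row is the pose to reach, as a shift and turn from the pose commanded when the call began; what a row does not reach only later rows make up. A row lasts 1/8 s, in which the tool goes at most 62.5 mm and 10.7 degrees, less where a joint would pass 70% of its speed; a pose out of reach is approached as far as the arm can. A call with a gripper value outside its range is refused whole. The fingers move at their own pace and stop on an object; the grip force is fixed at half the most. Time passes only in rows, so rows that repeat a pose let the fingers close. It gives the time, the measured TCP pose, the force, the opening and the grip force at its end, in the units of the state.
- ctrl.state(): the state, without advancing time (a new reading comes with each control period).
- ctrl.read_camera(name): name is "scene" or "top" or "wrist"; returns a dict with "frame" (420x560x3 uint8, blue, green, red), "vfov" (degrees; the focal length in pixels is half the picture's height over the tangent of half this angle, whatever the lens; pixels are square), "cx", "cy" (the principal point, pixels), "pose" (4x4, takes a point from camera to world coordinates). Camera axes: x right, y down, z forward; pixel columns grow to the right and rows downward; lengths in mm; the calibration is good to about 2 mm. The wrist camera is an equidistant fisheye: a pixel r from the principal point sees the ray r / f radians off the axis. A picture is of the moment at which its call begins. There is no depth.
- ctrl.close_job(): hands the job in; it is judged then, once.
The state is a dict: "time": time; "joint_pos": joint angles; "dq": joint speeds; "joint_torque": joint torques, N m; "ee_pos": TCP position; "tcp_rot": TCP orientation; "ft_force": force on the tool from outside, world axes, zero at the start; "moment": the same for the moment, N m; "opening": finger opening in mm; "grasp_force": force on a finger pad.
Only numpy, scipy, OpenCV 4.12 (cv2) and the standard library are available. Lean on these libraries where they do the work, as an engineer would, in place of code of your own. Each camera call takes 0.05 s, during which the arm holds its last target. There are 200 camera calls.

## Working session

There is one attempt and no reset: what is moved stays moved. The work goes in short steps, Python scripts to look and compute and a tool call to move; the robot and the scene stay as the last step left them, time stands still between calls to the robot, and variables do not carry over. Pictures are saved under pics/ and viewed, at most 10 in all, crops included, and the job is handed in when it is done.

Besides the shell and the picture viewer there is one more tool, called after "Call:" by a JSON object that holds its "name" and its "arguments", one argument or row to a line. play_rows: Moves the arm, as the interface text tells. Its arguments: {"type":"object","properties":{"steps":{"type":"array","items":{"type":"array","items":{"type":"array","items":{"type":"number"}}}}},"required":["steps"]}

```bash
mkdir -p pics; cat > h.py <<'E'
import numpy as np,cv2
from station import ctrl
def cam(n,save=None):
    c=ctrl.read_camera(n)
    if save: cv2.imwrite('pics/'+save,c['frame'])
    return c
def ray(c,u,v,fish=False):
    H=c['frame'].shape[0]; f=H/2/np.tan(np.radians(c['vfov'])/2)
    x,y=(u-c['cx'])/f,(v-c['cy'])/f
    if fish:
        r=np.hypot(x,y); s=np.sin(r)/r if r>1e-9 else 1
        d=np.array([x*s,y*s,np.cos(r)])
    else: d=np.array([x,y,1.])
    P=np.array(c['pose']); d=P[:3,:3]@d
    return P[:3,3],d/np.linalg.norm(d)
def onz(c,u,v,z,fish=False):
    o,d=ray(c,u,v,fish); return o+d*(z-o[2])/d[2]
def tri(a,b):
    (o1,d1),(o2,d2)=a,b
    t=np.linalg.lstsq(np.c_[d1,-d2],o2-o1,rcond=None)[0]
    p,q=o1+d1*t[0],o2+d2*t[1]; return (p+q)/2,np.linalg.norm(p-q)
E
python3 - <<'E'
from h import *
a=cam('scene','s0.png');b=cam('top','t0.png')
for c in(a,b):print(c['vfov'],c['cx'],c['cy'],np.round(c['pose'],3).tolist())
print(ctrl.state())
E
```

```text
55.87228860342251 271.84130229928775 209.7488708239889 [[0.85, -0.337, 0.405, 138.629], [-0.527, -0.521, 0.672, -604.755], [-0.015, -0.784, -0.62, 623.391], [0.0, 0.0, 0.0, 1.0]]
54.71708846537233 277.51588057170034 204.20809567400178 [[0.021, -0.994, 0.104, 364.89], [-1.0, -0.021, 0.007, -46.612], [-0.005, -0.104, -0.995, 1056.916], [0.0, 0.0, 0.0, 1.0]]
{'time': 0.1, 'joint_pos': array([ 6.19763355e+01,  1.03933753e+01,  9.21247062e+01, -1.90902928e-03,
        7.75668220e+01, -1.18210662e+01]), 'dq': array([-0.04194717, -0.13537045, -0.0990041 ,  0.05019753,  0.06679634,
        0.00865571]), 'joint_torque': array([ 2.58867331e-04, -4.34824526e+01, -3.42692113e+01,  7.04207341e-02,
        3.40630277e-02, -5.59957755e-05]), 'ee_pos': array([160.20367395, 551.70138819, 208.65237773]), 'tcp_rot': array([-1.79916515e+02, -1.55688588e-02,  1.63797803e+02]), 'ft_force': array([-0.28447091,  0.23278336,  0.07779631]), 'moment': array([-0.05615147, -0.04258001,  0.00171418]), 'grasp_force': 0.0, 'opening': 87.84212466237514}
```

View pics/t0.png

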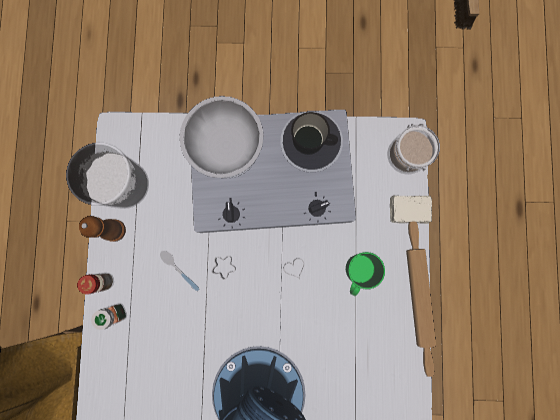

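View pics/s0.png

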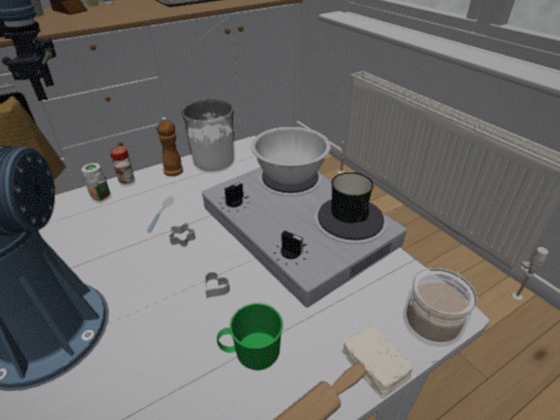

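The top view shows the bowl at (222,136) on the left plate, with its dial at about (231,212). The mug is at (310,135) on the right plate, with its dial at (318,207). I'll triangulate the left dial and take a zoomed crop.

```bash
python3 - <<'E'
from h import *
a=cam('scene');b=cam('top')
p,e=tri(ray(a,234,186),ray(b,231,208));print('barTop L',p.round(),e)
for n,u,v,z in[('Ldial skirt',231,213,74),('Rdial',317,208,113),('FL',196,232,65),('FR',355,221,65),('BR',345,110,65),('canister',105,180,100),('mill',92,227,100),('bowl',222,136,163)]:print(n,onz(b,u,v,z).round())
A=cv2.resize(b['frame'][185:240,190:270],None,fx=9,fy=9,interpolation=cv2.INTER_CUBIC)[:300]
B=cv2.resize(a['frame'][170:220,200:270],None,fx=9,fy=9,interpolation=cv2.INTER_CUBIC)[:300]
o=np.zeros((600,720,3),np.uint8);o[:300,:A.shape[1]]=A;o[300:,:B.shape[1]]=B
cv2.imwrite('pics/z0.png',o)
E
```

```text
barTop L [450.  70. 110.] 5.279565374041679
Ldial skirt [443.  73.  74.]
Rdial [ 456. -132.  113.]
FL [396. 158.  65.]
FR [ 431. -229.   65.]
BR [ 710. -204.   65.]
canister [514. 374. 100.]
mill [401. 398. 100.]
bowl [610.  89. 163.]
```

View pics/z0.png

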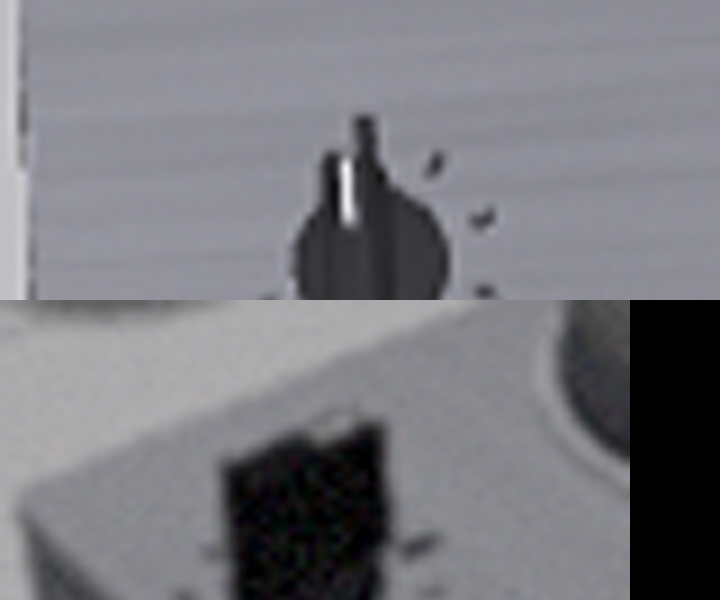

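The hob yaw is about 5.2° and the left dial is at about (443, 70), set at off. The bowl rim is at z≈163, so I need a high grip to keep the gripper body above it. I'll hover first.

Call:
{"name": "play_rows", "arguments": {
  "steps": [
    [[1,-2,2,0,0,1,8],[4,-7,3,0,0,4,8],[7,-12,3,0,0,7,8],[10,-17,3,0,0,10,7],[13.5,-23,3,0,0,13,6],[17,-29,3,0,0,16,5],[20.5,-35,3,0,0,18,5],[24,-41,3,0,0,20,5],[27,-46,3,0,0,21.4,5],[28.3,-48.2,3,0,0,21.4,5]]
  ]
}}

```text
time: 1.45
ee_pos: [444.3, 67.8, 239.5]
tcp_rot: [-180.0, 0.0, -174.9]
ft_force: [1.0, 0.8, -0.2]
opening: 49.9
grasp_force: 0.0
```

```bash
python3 - <<'E'
from h import *
from scipy.spatial.transform import Rotation as R
c=cam('wrist','w1.png');s=ctrl.state()
print(s['time'],s['ee_pos'],s['tcp_rot'],s['joint_pos'].round(1),s['opening'])
T=R.from_euler('xyz',s['tcp_rot'],degrees=True).as_matrix();P=np.array(c['pose'])
print('cam in tool',T.T@(P[:3,3]-s['ee_pos']),(T.T@P[:3,:3]).round(2).tolist(),c['vfov'],c['cx'],c['cy'])
E
```

```text
1.5 [446.71840626  63.69246581 239.59003235] [-1.79805207e+02  9.99646321e-02 -1.75023385e+02] [  -6.9   -7.7  107.    -0.2   80.6 -101.8] 49.97233743873478
cam in tool [  83.15644464    2.99671203 -175.398646  ] [[0.0, -0.95, -0.31], [1.0, 0.0, 0.0], [-0.0, -0.31, 0.95]] 65.70646984690485 279.02360438526836 208.26198318839582
```

View pics/w1.png

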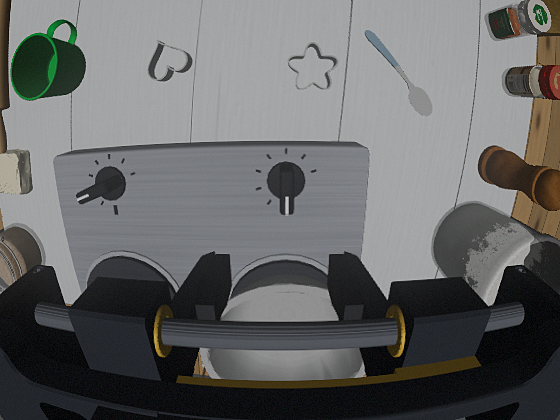

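The wrist view shows the left dial at (286,185), pointer towards the plate (off), with its white line at about (287,192–215). The bowl is at the bottom, behind the fingers. I'll lower the tool and take a second wrist view.

```bash
cat > m.py <<'E'
from h import *
c=cam('wrist')
import sys,pickle
u0,v0,u1,v1=map(int,sys.argv[2:6])
pickle.dump(c,open(sys.argv[1]+'.pkl','wb'))
cv2.imwrite('pics/'+sys.argv[1]+'.png',cv2.resize(c['frame'][v0:v1,u0:u1],None,fx=6,fy=6,interpolation=cv2.INTER_CUBIC))
s=ctrl.state();print(s['time'],s['ee_pos'].round(1),s['tcp_rot'].round(2))
E
python3 m.py w2 230 140 340 235
```

```text
1.55 [445.2  66.3 239.4] [-1.7993e+02  2.0000e-02 -1.7512e+02]
```

Call:
{"name": "play_rows", "arguments": {
  "steps": [
    [[0,0,-2,0,0,0,4],[0,0,-4,0,0,0,4],[0,0,-6,0,0,0,4],[0,0,-8,0,0,0,4],[0,0,-8,0,0,0,4],[0,0,-8,0,0,0,4]]
  ]
}}

```text
time: 2.3
ee_pos: [443.6, 70.6, 160.1]
tcp_rot: [-180.0, 0.0, -174.8]
ft_force: [0.7, 0.2, 0.1]
opening: 40.0
grasp_force: 0.0
```

```bash
python3 m.py w3 200 140 380 275; python3 - <<'E'
import cv2,numpy as np
a=cv2.imread('pics/w2.png');b=cv2.imread('pics/w3.png')
a=cv2.resize(a,(400,345));b=cv2.resize(b,(400,300))
o=np.zeros((345,800,3),np.uint8);o[:,:400]=a;o[:300,400:]=b
cv2.imwrite('pics/w23.png',o)
E
```

```text
2.35 [443.9  70.4 160.4] [-1.7999e+02  8.0000e-02 -1.7478e+02]
```

View pics/w23.png

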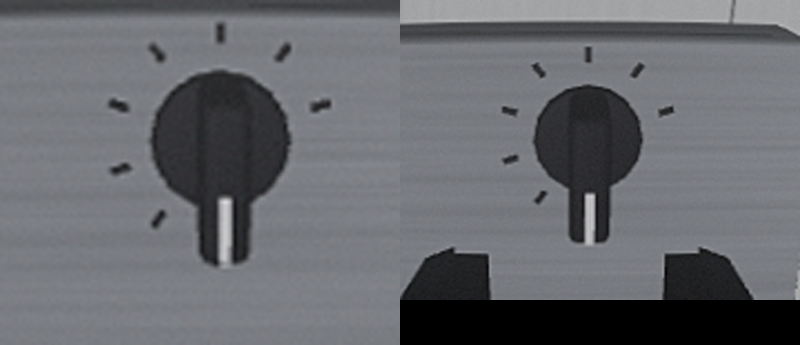

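The crops show the line start (dial axis, top) at (291.9,194.5) in w2 and (285.3,226.9) in w3, and the tip at (292.2,212.6) in w2 and (285.7,249.4) in w3.

```bash
python3 - <<'E'
from h import *
import pickle
a,b=[pickle.load(open(f'{n}.pkl','rb')) for n in('w2','w3')]
r=lambda c,p:ray(c,*p,True)
for n,p,q in[('axis',(291.9,194.5),(285.3,226.9)),('tip',(292.2,212.6),(285.7,249.4))]:
    x,e=tri(r(a,p),r(b,q));print(n,x.round(1),round(e,1),'onz113',onz(a,*p,113,True).round(1),onz(b,*q,113,True).round(1))
E
```

```text
axis [450.5  75.5 110.3] 0.3 onz113 [449.7  75.5 113. ] [449.4  75.3 113. ]
tip [469.3  77.7 109.5] 0.3 onz113 [468.1  77.6 113. ] [467.6  77.4 113. ]
```

```bash
python3 - <<'E'
from h import *
import pickle
for n in('w2','w3'):
    c=pickle.load(open(n+'.pkl','rb'))
    px={'w2':[(151,138),(291,138),(221,70)],'w3':[(134,138),(242,138),(188,85)]}[n]
    k=(110/400 if n=='w2' else 180/400); u0=230 if n=='w2' else 200
    for u,v in px:print(n,onz(c,u0+u*k,140+v*k,74,True).round(1))
E
```

```text
w2 [444.1  54.3  74. ]
w2 [440.4  95.6  74. ]
w2 [422.  73.  74.]
w3 [444.3  54.3  74. ]
w3 [440.5  95.1  74. ]
w3 [421.9  72.7  74. ]
```

Call:
{"name": "play_rows", "arguments": {
  "steps": [
    [[0,0.5,0,0,0,0.5,4],[0,0.5,-2,0,0,0.5,4],[0,0.5,-4,0,0,0.5,4],[0,0.5,-5,0,0,0.5,4],[0,0.5,-5,0,0,0.5,3],[0,0.5,-5,0,0,0.5,2],[0,0.5,-5,0,0,0.5,1],[0,0.5,-5,0,0,0.5,0.5],[0,0.5,-5,0,0,0.5,0.5],[0,0.5,-5,0,0,0.5,0.5]]
  ]
}}

```text
time: 3.6
ee_pos: [443.5, 75.2, 109.5]
tcp_rot: [-180.0, 0.0, -174.3]
ft_force: [0.1, 0.0, -0.1]
opening: 4.9
grasp_force: 0.0
```

The fingers closed to 4.9 mm without gripping, so I'll look.

```bash
python3 - <<'E'
from h import *
a=cam('scene');w=cam('wrist')
A=cv2.resize(a['frame'][120:240,170:310],None,fx=4,fy=4)
o=np.zeros((600,800,3),np.uint8)
W=cv2.resize(w['frame'][180:400,180:390],None,fx=1.1,fy=1.1)
o[:480,:560]=A;o[:W.shape[0],560:560+W.shape[1]]=W[:, :240];cv2.imwrite('pics/x1.png',o)
E
```

```text
(no output)
```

View pics/x1.png

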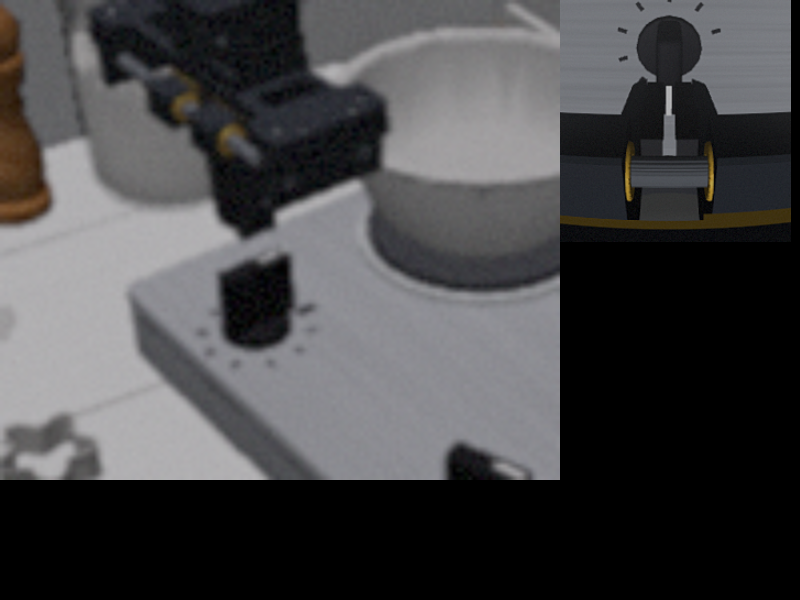

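The fingertips, at about (231,179) in the scene image, still sit visibly above the bar top. I'll measure the gap.

```bash
python3 - <<'E'
from h import *
a=cam('scene')
for n,u,v in[('tipR',170+270/4,120+232/4),('tipMid',170+246/4,120+238/4),('barfront',170+222/4,120+270/4),('barback',170+290/4,120+257/4),('skirtbottom',170+257/4,120+347/4)]:
    o,d=ray(a,u,v)
    # nearest point to vertical axis of dial
    t=((np.array([443,75])-o[:2])@d[:2])/(d[:2]@d[:2]);print(n,(o+d*t).round(1))
E
```

```text
tipR [456.5  68.6 130.1]
tipMid [444.2  74.5 127.3]
barfront [430.2  80.4 107.3]
barback [465.5  64.  112.4]
skirtbottom [444.6  74.3  49.8]
```

The tips measure about 127 mm high, where TCP +8 would put them at 101. I'll look closely, brightened.

```bash
python3 - <<'E'
from h import *
a=cam('scene');w=cam('wrist')
g=lambda f:(255*(f/255.)**.5).astype(np.uint8)
A=g(cv2.resize(a['frame'][105:215,175:275],None,fx=5,fy=5,interpolation=cv2.INTER_CUBIC))
W=g(cv2.resize(w['frame'][180:380,230:330],None,fx=3,fy=3,interpolation=cv2.INTER_CUBIC))
o=np.zeros((600,800,3),np.uint8);o[:550,:500]=A;o[:600,500:]=W
cv2.imwrite('pics/x2.png',o);s=ctrl.state();print(s['ee_pos'],s['joint_pos'],s['opening'])
E
```

```text
[443.42337599  75.17491664 109.39531434] [-5.56152674e+00  1.09601675e+00  1.14764107e+02 -8.88644238e-04
  6.41427549e+01 -1.01259926e+02] 4.859116226891824
```

View pics/x2.png

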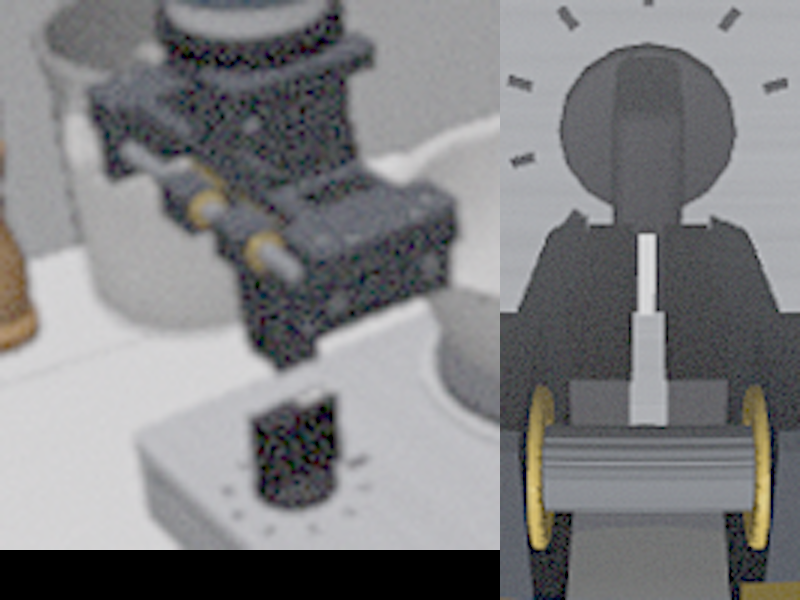

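```bash
python3 - <<'E'
from h import *
a=cam('scene')
def z(n,u,v,xy):
    o,d=ray(a,175+u/5,105+v/5);t=((np.array(xy)-o[:2])@d[:2])/(d[:2]@d[:2]);p=o+d*t;print(n,p.round(1),'miss',(p[:2]-xy).round(1))
z('far body bottom',448,285,(489,-14));z('far body top',455,210,(489,-14));z('near body bottom',320,330,(415,-22))
z('finger tip near',275,365,(434,74));z('tip far',315,355,(452,74)); z('tip mid',295,360,(443,75))
P=np.array(a['pose'])
for q in[(489,-14,165),(443,75,101),(443,75,127),(415,-22,165)]:
    c=P[:3,:3].T@(np.array(q)-P[:3,3]);f=210/np.tan(np.radians(a['vfov']/2));u,v=c[:2]/c[2]*f+[a['cx'],a['cy']];print(q,'crop',(u-175)*5,(v-105)*5)
E
```

```text
far body bottom [482.3 -10.2 203.5] miss [-6.7  3.8]
far body top [485.5 -12.  237.7] miss [-3.5  2. ]
near body bottom [417.5 -23.2 211.9] miss [ 2.5 -1.2]
finger tip near [439.6  71.5 134.7] miss [ 5.6 -2.5]
tip far [459.1  70.6 133.4] miss [ 7.1 -3.4]
tip mid [449.7  71.9 133.4] miss [ 6.7 -3.1]
(489, -14, 165) crop 468.9698498434416 364.0186490656376
(443, 75, 101) crop 284.1643985526676 420.66841781637464
(443, 75, 127) crop 279.63170871455276 373.3201338863306
(415, -22, 165) crop 320.79363376696404 430.0471683882962
```

The whole gripper sits about 30 mm higher than the TCP reading implies: tips ≈130, body ≈205. I'll open, descend 30 mm and close, watching the force.

Call:
{"name": "play_rows", "arguments": {
  "steps": [
    [[0,0,0,0,0,0,4],[0,0,0,0,0,0,4],[0,0,-0.5,0,0,0,4],[0,0,-1.5,0,0,0,4],[0,0,-2.5,0,0,0,4],[0,0,-3,0,0,0,4],[0,0,-3,0,0,0,2],[0,0,-3,0,0,0,1],[0,0,-3,0,0,0,0.5],[0,0,-3,0,0,0,0.5]]
  ]
}}

```text
time: 5.15
ee_pos: [443.8, 75.0, 79.7]
tcp_rot: [-180.0, 0.0, -174.3]
ft_force: [-0.6, -0.4, 0.5]
opening: 13.4
grasp_force: 30.0
```

```bash
python3 - <<'E'
from h import *
a=cam('scene')
g=lambda f:(255*(f/255.)**.5).astype(np.uint8)
cv2.imwrite('pics/x3.png',g(cv2.resize(a['frame'][105:215,175:295],None,fx=5,fy=5,interpolation=cv2.INTER_CUBIC)))
E
```

```text
(no output)
```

View pics/x3.png

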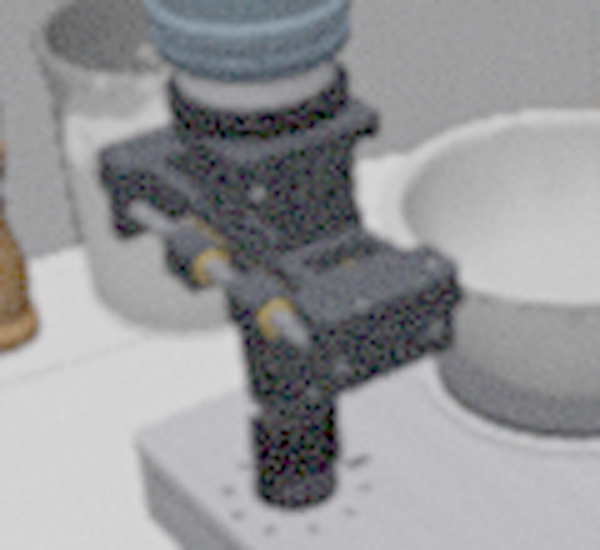

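Gripped (13.4 mm, 30 N), with the body above the rim level. I'll turn clockwise, half first.

Call:
{"name": "play_rows", "arguments": {
  "steps": [
    [[0,0,0,0,0,-5,0.5],[0,0,0,0,0,-12,0.5],[0,0,0,0,0,-20,0.5],[0,0,0,0,0,-28,0.5],[0,0,0,0,0,-36,0.5],[0,0,0,0,0,-44,0.5],[0,0,0,0,0,-52,0.5],[0,0,0,0,0,-58,0.5],[0,0,0,0,0,-60,0.5],[0,0,0,0,0,-60,0.5]]
  ]
}}

```text
time: 6.45
ee_pos: [443.8, 75.0, 79.7]
tcp_rot: [180.0, 0.0, 125.8]
ft_force: [0.0, -0.8, 2.7]
opening: 13.4
grasp_force: 30.0
```

Call:
{"name": "play_rows", "arguments": {
  "steps": [
    [[0,0,0,0,0,-5,0.5],[0,0,0,0,0,-13,0.5],[0,0,0,0,0,-22,0.5],[0,0,0,0,0,-31,0.5],[0,0,0,0,0,-40,0.5],[0,0,0,0,0,-49,0.5],[0,0,0,0,0,-58,0.5],[0,0,0,0,0,-67,0.5],[0,0,0,0,0,-76,0.5],[0,0,0,0,0,-84,0.5]]
  ]
}}

```text
time: 7.7
ee_pos: [443.8, 75.0, 79.7]
tcp_rot: [180.0, -0.0, 41.5]
ft_force: [-1.0, -2.5, 2.3]
opening: 13.0
grasp_force: 30.0
```

Call:
{"name": "play_rows", "arguments": {
  "steps": [
    [[0,0,0,0,0,0,0.5],[0,0,0,0,0,0,0.5],[0,0,0,0,0,0,2],[0,0,0,0,0,0,4],[0,0,0,0,0,0,4],[0,0,0,0,0,0,4],[0,0,2,0,0,0,4],[0,0,6,0,0,0,4],[0,0,8,0,0,0,4],[0,0,8,0,0,0,4]]
  ]
}}

```text
time: 8.95
ee_pos: [444.7, 75.1, 160.9]
tcp_rot: [179.8, -0.1, 41.7]
ft_force: [0.2, -0.6, -0.6]
opening: 40.1
grasp_force: 0.0
```

```bash
python3 - <<'E'
from h import *
s=ctrl.state();print(s['time'],s['ee_pos'],s['tcp_rot'],s['joint_pos'].round(0))
a=cam('scene');b=cam('top');w=cam('wrist')
o=np.zeros((600,800,3),np.uint8)
o[:300,:400]=cv2.resize(a['frame'][90:285,180:440],(400,300));o[300:,:400]=cv2.resize(b['frame'][80:245,160:380],(400,300))
o[:300,400:]=cv2.resize(w['frame'],(400,300));cv2.imwrite('pics/e1.png',o)
E
```

```text
8.95 [444.71320612  75.10120637 160.86719198] [ 1.79847516e+02 -1.45732652e-01  4.17065630e+01] [ -6.  -3. 112.   0.  71.  43.]
```

View pics/e1.png

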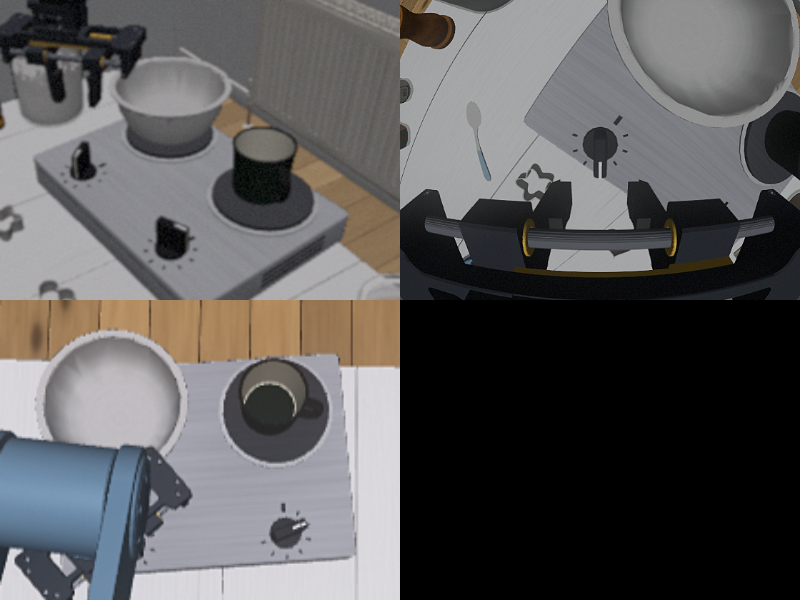

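The bar line in the wrist view (from (600,143) towards (600,175)) is 144° clockwise of the long off mark at (617,120), so the dial is at setting 4. The bowl, the mug and the other dial are unmoved, and the arm is clear.

```bash
python3 -c "
from station import ctrl
print(ctrl.close_job())"
```

```text
the job is handed in; nothing more can be done
None
```

I turned the left dial, in front of the bowl's plate, from off to setting 4 and handed the job in at about 9 s. The last pictures show its pointer 144° clockwise of the off mark, the bowl, mug and right dial where they were, and the arm clear; the hand-in gave no verdict.

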